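Release the snap tab and push the terminal cover off its bay

TASK

Two black modules stand on the bench: open the terminal module, the one whose cover has a straight bar across it (the other one's cover has a round knob). Press its snap tab fully down with a fingertip, then push the cover along its rails until it is completely off the terminal bay and lies flat on the parking rails, and move clear. Do not lift the cover, and leave the knob module and everything else on the bench undisturbed.

Things in the scene. Friction and masses are not known exactly. Their poses are not given: they have to be found in the camera images.
- term_module: Terminal module. Fixed black box on a 222 x 108 x 12 mm wooden board. Origin on the bench under the centre of the covered bay; x = the way the cover slides off, z up. Bay x = -50 to 45 mm, 92 mm wide; tab x = 45 to 67; rails (tops 50 mm up, 52 mm apart, channel floor at 30) lead from the bay to an end stop at x = 143, 58 mm high. Lips over the bay's long sides: tops 62.5 mm up, 66 mm apart.
- term_cover: Its loose grey cover, about 70 g: plate 86 (x) x 76 (y) x 6 mm, guided along the module's +x by kerbs 5 mm above the rails (2 mm play). Origin: centre of its underside, 50 mm above the bench; axes as the module's. Starts closed, within 1 mm of module x = 0; off the bay beyond x = 88 mm; against the end stop at x = 100 mm. Blocked while the tab stands up.
- term_bar (a point): Centre of the straight black bar on that cover, 22 mm towards -x from its middle: 6 mm thick (x), 50 mm long (y); this point is 64 mm and the bar's top 72 mm above the bench. It can be pushed on its -x face; behind it nothing stands higher than the cover plate (56 mm) except the two lips.
- term_tab_top (a point): Centre of the top of the terminal module's grey snap tab, 22 (x) x 34 (y) mm, just beyond the cover's +x edge at module x = 56 mm. 58 mm above the bench when up, 46 mm when fully down; moves with the tab.
- term_tab (a joint): Travel of that tab: 0 up (starts at 0 to 1.5 mm), 0.012 m fully down. Takes about 5 N, has no return spring and stays where it is left. The cover passes over it once it is more than 8 mm down; at least 9.5 mm must be reached with the cover still closed.
- term_park (a point): Point on the terminal module midway between the parking rails, level with their tops, at module x = 98 mm: about where the cover's origin ends up.
- filt_module: The other module, same box and size, with the round-knobbed, vented cover. Axes as for the terminal module. Leave alone.
- filt_cover: Cover of the other module, same plate, with a round knob 24 mm in diameter (top 72 mm above the bench) in place of the bar. Leave alone.
- filt_tab (a joint): Snap tab of the other module, 0 up, 0.012 m down. Leave up.
- spool: Bystander: black wire spool, 64 mm in diameter, 34 mm high, origin under its centre.
- flux: Bystander: small bottle, 28 mm in diameter, 60 mm high, standing between the modules; origin under its centre.
- driver: Bystander: screwdriver 160 mm long, lying beyond the modules.
- acrylic: Bystander: clear block 45 x 35 x 40 mm, origin under its centre.
- bracket: Bystander: black U-shaped bracket 60 x 50 x 50 mm, origin under its centre.
- meter: Bystander: hand multimeter 80 x 160 x 40 mm lying on its back, origin under its centre.
- tape: Bystander: roll of tape 64 mm in diameter, 18 mm high, origin under its centre.
Not all that is in view belongs to the job. What is shaped like the term_cover but blue or yellow is not meant.

How it is judged:
By the outcome, as a careful person would: the job done as asked, in the order asked, and still so for the second after the job is handed in, with the robot touching nothing.
It also fails if it takes over 45 s, if anything falls off the work surface, if the arm or the gripper's body presses on something with over 40 N, if the wrist force passes 120 N, or if a joint passes its speed limit or range.

ROBOT

A 6-joint arm with a two-finger parallel gripper is mounted at the origin on the work surface. World frame = base frame: x ahead of the robot, y to its left, z up, the work surface at z = 0. Lengths are in m, angles in rad, forces in N, time in s.
With the tool pointing down it reaches from about 0.4 to 0.825 m from the base axis. Payload 7 kg.
Tool frame: the origin (TCP) lies on the centre line of the jaws, within the pads' length; the fingertips stand ctrl.finger_overhang ahead of it and the grasp point (between the pads) lies 6 mm ahead of it (ctrl.finger_overhang is the distance from the TCP to the fingertips, in m); y points along the fingers, x is the direction in which the jaws open and shut, and the axes are right-handed (so a half turn about y gives the same grasp; the last joint's range is limited). The gripper opens to 85 mm and grips with 20 to 120 N. Pads are 22 mm wide; open, the fingers measure 114 mm over their backs; the gripper's body (76 mm by 85 mm) begins 54 mm behind the grasp point. The pads swing forward as they close: fully open they stand 13 mm farther back than shut.
Start: joints at [-0.956, 0.359, 0.012, 0, -1.224, -0.288], TCP at [0.217, -0.639, 0.256] pointing down, gripper open.
Joint ranges: [-3.07, 3.07], [-1.43, 2.12], [-1.02, 1.25], [-3.03, 1.67], [-3.05, -0], [-3.03, 3.03]. Speed limits (rad/s): [2.39, 2.39, 3.01, 3.14, 3.14, 3.14].

INTERFACE

Orientations are given as a unit quaternion [x, y, z, w].
In Python, from station import monitor, cams, workorder, ctrl gives the robot as it stands.
- The arm moves only by the tool move_arm, never from a script. Its argument "commands" is a list of rows, each a list of 3 entries, a list of its own where there are three numbers: the shift along the tool's x, y, z in mm, then the turn, a rotation vector about the tool's x, y, z in rad, then the finger opening in mm, from 0 to 85.4. A call has 1 to 12 rows; each row is the pose to reach, as a shift and turn from the pose commanded when the call began, along the tool's axes at that moment; what a row does not reach only later rows make up. A row lasts 1/12 s, in which the tool goes at most 41.7 mm and 7.16 degrees, less where a joint would pass 70% of its speed; a pose out of reach is approached as far as the arm can. A call with a gripper value outside its range is refused whole. The fingers move at their own pace and stop on an object; the grip force is fixed at half the most. Time passes only in rows, so rows that repeat a pose let the fingers close. It gives the time, the measured TCP pose, the force and the opening at its end, in the units of the state.
- monitor.state(): the state, without advancing time (a new reading comes with each control period).
- cams.snapshot(name): name is "side" or "top"; returns the picture (384x512x3 uint8, red, green, blue); there is no depth.
- cams.camera_model(name): a dict with "mtx" (3x3 intrinsics, pixels), "T" (4x4, takes a point from camera to world coordinates). Camera axes: x right, y down, z forward; pixel columns grow to the right and rows downward; lengths in m; the calibration is good to about 2 mm. A picture is of the moment at which its call begins. camera_model takes no time and is no camera call.
- workorder.finish_job(): hands the job in, once; it reports no verdict.
The state is a dict: "t": time; "q": joint angles; "dq": joint speeds; "tau": joint torques, N m; "tool_pos": TCP position; "tcp_rot": TCP orientation; "contact_force": force on the tool from outside, world axes, zero at the start; "ft_torque": the same for the moment, N m; "width": finger opening in m.
Only numpy, scipy, OpenCV 4.12 (cv2) and the standard library are available. Lean on these libraries where they do the work, as an engineer would, in place of code of your own. Each camera call takes 0.05 s, during which the arm holds its last target. There are 200 camera calls.

## Working session

There is one attempt and no reset: what is moved stays moved. The work goes in short steps, Python scripts to look and compute and a tool call to move; the robot and the scene stay as the last step left them, time stands still between calls to the robot, and variables do not carry over. Pictures are saved under pics/ and viewed, about 8 in all and at most 12, crops included, and the job is handed in when it is done.

Besides the shell and the picture viewer there is one more tool, called after "Call:" by a JSON object that holds its "fn" and its "kwargs". move_arm: Moves the arm, as the interface text tells. Its arguments: {"type":"object","properties":{"commands":{"type":"array"}},"required":["commands"]}

```bash
mkdir -p pics; ls; python3 - <<'E'
from station import monitor,cams,ctrl
import cv2,numpy as np
s=monitor.state();print({k:np.round(v,4) for k,v in s.items() if k in('t','tool_pos','tcp_rot','width','contact_force')},ctrl.finger_overhang)
for n in('top','side'):
    im=cams.snapshot(n);np.save(f'pics/{n}0.npy',im);m=cams.camera_model(n);print(n,np.round(m['mtx'],1).tolist(),np.round(m['T'],3).tolist())
    cv2.imwrite(f'pics/{n}0.png',cv2.resize(im[:,:,::-1],(800,600),interpolation=cv2.INTER_CUBIC))
E
```

```text
pics
{'t': np.float64(0.0), 'tool_pos': array([ 0.2165, -0.6389,  0.2554]), 'tcp_rot': array([ 0.4115,  0.575 , -0.5744, -0.4126]), 'contact_force': array([0.3336, 1.2952, 0.3794]), 'width': np.float64(0.0855)} 0.025
top [[481.6, 0.0, 262.8], [0.0, 481.6, 197.7], [0.0, 0.0, 1.0]] [[0.011, -0.992, 0.127, 0.375], [-1.0, -0.012, -0.004, 0.002], [0.005, -0.127, -0.992, 1.341], [0.0, 0.0, 0.0, 1.0]]
side [[457.8, 0.0, 260.3], [0.0, 457.8, 192.2], [0.0, 0.0, 1.0]] [[-0.942, -0.213, 0.261, 0.207], [-0.337, 0.591, -0.733, 0.943], [0.001, -0.778, -0.628, 0.909], [0.0, 0.0, 0.0, 1.0]]
```

View pics/top0.png

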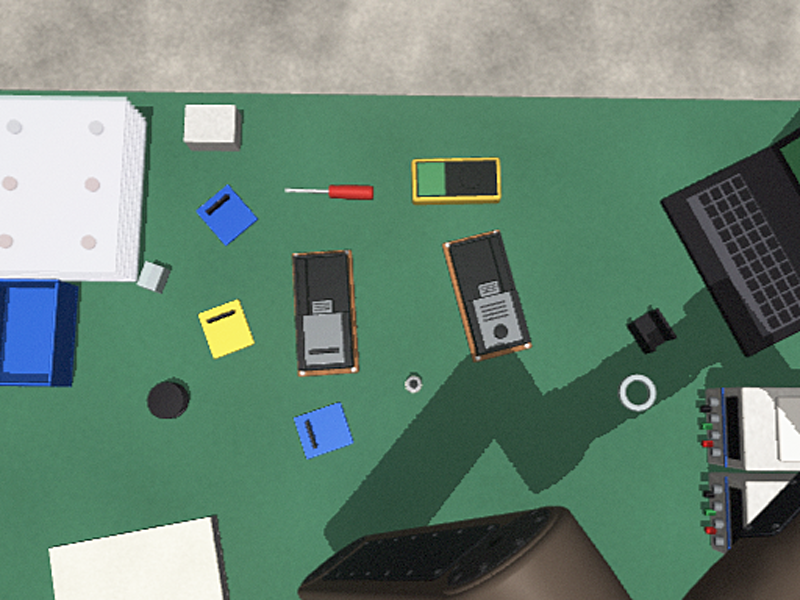

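View pics/side0.png

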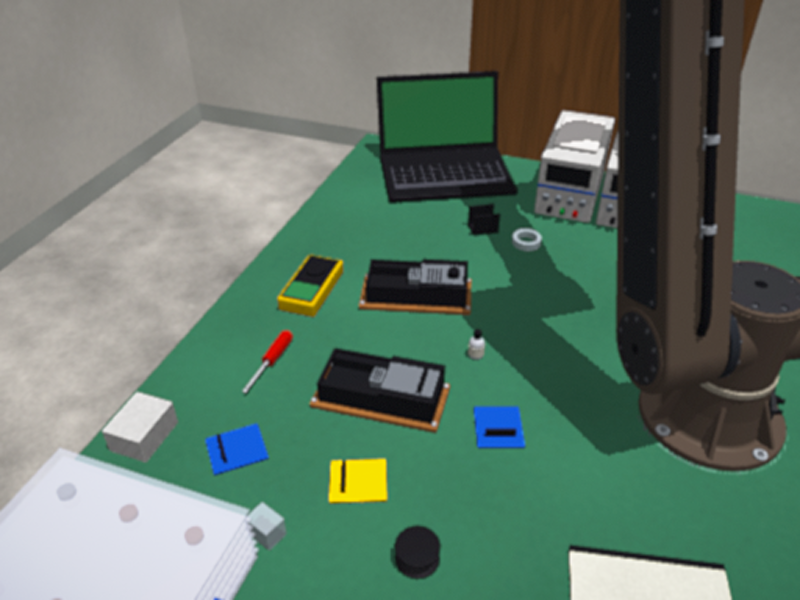

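The top view shows the grey cover with a straight bar at about (323,340) in the 800x600 picture, on a black module whose rails point up the image. Things that could be mistaken for it are the knob cover (497,318), the blue decoys (227,213) and (323,430), and the yellow decoy (226,328). I choose the grey cover at (323,340). The side view agrees, with the bar cover at (412,380).

```bash
cat > h.py <<'E'
import numpy as np,cv2
from station import cams,monitor
def ray(n,uv,z):
    m=cams.camera_model(n);T=m['T'];uv=np.atleast_2d(uv).astype(float)
    d=np.c_[uv,np.ones(len(uv))]@np.linalg.inv(m['mtx']).T@T[:3,:3].T
    return T[:3,3]+d*((z-T[2,3])/d[:,2])[:,None]
def proj(n,P):
    m=cams.camera_model(n);T=m['T'];c=(np.atleast_2d(P)-T[:3,3])@T[:3,:3];p=c@np.asarray(m['mtx']).T
    return p[:,:2]/p[:,2:]
E
python3 - <<'E'
from h import *
for n,(u0,u1,v0,v1) in (('top',(180,240,150,250)),('side',(190,295,215,280))):
    im=np.load(f'pics/{n}0.npy');c=im[v0:v1,u0:u1]
    hsv=cv2.cvtColor(c,cv2.COLOR_RGB2HSV)
    g=((hsv[...,1]<50)&(hsv[...,2]>85)&(hsv[...,2]<200)).astype('u1' if 0 else 'uint8')
    k,l,st,ce=cv2.connectedComponentsWithStats(g)
    for i in range(1,k):
        if st[i,4]>25:
            pts=np.argwhere(l==i)[:,::-1]+[u0,v0]
            z=.056 if st[i,4]>300 else .058
            r=cv2.minAreaRect(ray(n,pts,z)[:,:2].astype('float32')*1000)
            print(n,'grey',st[i,4],ce[i]+[u0,v0],np.round(r[0],1),np.round(r[1],1),round(r[2],1))
    b=((hsv[...,0]<18)&(hsv[...,1]>70)).astype('uint8')|((hsv[...,2]<75)).astype('uint8')
    b=cv2.morphologyEx(b|g,cv2.MORPH_OPEN,np.ones((3,3),'uint8'))
    ct=max(cv2.findContours(b,0,1)[0],key=cv2.contourArea)[:,0]+[u0,v0]
    r=cv2.minAreaRect(ray(n,ct,.012)[:,:2].astype('float32')*1000);print(n,'all',r)
    big=cv2.resize(c[:,:,::-1],None,fx=7 if n=='side' else 6,fy=7 if n=='side' else 6,interpolation=cv2.INTER_NEAREST)
    cv2.imwrite(f'pics/c_{n}.png',big)
a=cv2.imread('pics/c_top.png');b=cv2.imread('pics/c_side.png');print(a.shape,b.shape)
b=cv2.resize(b,(430,266));o=np.zeros((600,800,3),'uint8');o[:600,:360]=a;o[:266,365:795]=b
cv2.imwrite('pics/crop1.png',o)
E
```

```text
top grey 843 [206.71411625 213.6346382 ] [498.6 147.3] [110.5  67.1] 4.7
top all ((538.8700561523438, 149.83343505859375), (220.43678283691406, 106.2950210571289), 4.521089553833008)
side grey 631 [258.90332805 242.1141046 ] [497.7 143.6] [111.8  65.2] 4.4
side all ((540.6864013671875, 133.88223266601562), (225.17657470703125, 156.3331756591797), 4.998295307159424)
(600, 360, 3) (455, 735, 3)
```

View pics/crop1.png

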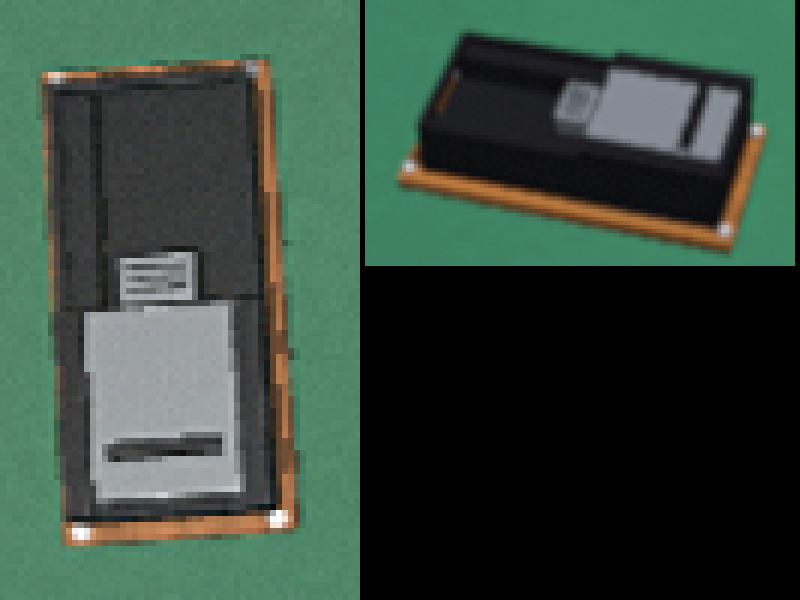

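The crop confirms it: a straight black bar across the grey cover, with the tab on the far side and empty rails beyond. The grey cover plus tab measures 110 mm long, as expected, with a yaw of about 4.6°. The module origin is near (0.486, 0.146).

```bash
cat >> h.py <<'E'
from scipy.spatial.transform import Rotation as R
O=np.array([.4865,.146,0]);YAW=np.radians(4.6)
ex=np.array([np.cos(YAW),np.sin(YAW),0]);ey=np.array([-ex[1],ex[0],0]);ez=np.array([0,0,1.])
def plan(mx,my,tipz,oh=.025):
    s=monitor.state();p=np.array(s['tool_pos']);r=R.from_quat(s['tcp_rot'])
    tgt=O+ex*mx+ey*my+ez*(tipz+oh)
    # tool y = down; tool x along +-ey, pick nearest
    c=[]
    for sg in(1,-1):
        X=sg*ey;Y=-ez;c.append(R.from_matrix(np.c_[X,Y,np.cross(X,Y)]))
    ds=[r.inv()*q for q in c];d=min(ds,key=lambda a:a.magnitude())
    m=p-O
    print('now module',np.round([m@ex*1e3,m@ey*1e3,p[2]*1e3],1),'shift mm',np.round(r.inv().apply(tgt-p)*1e3,1),'turn',np.round(d.as_rotvec(),3),'alts',[np.round(a.as_rotvec(),2).tolist() for a in ds],'F',np.round(s['contact_force'],1),'q',np.round(s['q'],2),'w',s['width'],'t',s['t'])
E
python3 - <<'E'
from h import *
print(R.from_quat(monitor.state()['tcp_rot']).as_matrix().round(2))
plan(.060,0,.15)
E
```

```text
[[-0.32 -0.   -0.95]
 [ 0.95  0.   -0.32]
 [ 0.   -1.    0.  ]]
now module [-332.  -760.7  255.4] shift mm [ 642.    81.3 -565.8] turn [-0.     0.246  0.001] alts [[-0.0, 0.25, 0.0], [0.0, -2.9, 0.0]] F [-0.8  0.3 -0.5] q [-0.96  0.36  0.01 -0.   -1.22 -0.29] w 0.08519573335832625 t 0.1
```

Call:
{"fn": "move_arm", "kwargs": {"commands": [[[30,0,-26],[0,0.02,0],0],[[60,0,-53],[0,0.04,0],0],[[90,0,-79],[0,0.06,0],0],[[120,0,-106],[0,0.08,0],0],[[150,0,-132],[0,0.1,0],0],[[180,0,-159],[0,0.12,0],0],[[210,0,-185],[0,0.14,0],0],[[240,0,-211],[0,0.16,0],0],[[270,0,-238],[0,0.18,0],0],[[300,0,-264],[0,0.2,0],0],[[330,0,-291],[0,0.22,0],0],[[360,0,-317],[0,0.246,0],0]]}}

```text
t: 1.1
tool_pos: [0.4014, -0.1946, 0.2564]
tcp_rot: [0.48, 0.52, -0.519, -0.48]
contact_force: [1.1, -0.4, 0.1]
width: -0.0002
```

```bash
python3 -c "
from h import *
plan(.060,0,.1)"
```

```text
now module [-112.1 -332.7  256.4] shift mm [ 332.8  131.5 -171.9] turn [ 0. -0.  0.] alts [[0.0, -0.0, 0.0], [-0.0, 3.14, 0.0]] F [ 1.1 -0.4  0.1] q [-0.01 -0.03 -0.46 -0.   -1.14 -1.48] w -0.00022280354184520148 t 1.1
```

Call:
{"fn": "move_arm", "kwargs": {"commands": [[[30,0,-16],[0,0,0],0],[[60,0,-32],[0,0,0],0],[[90,0,-48],[0,0,0],0],[[120,0,-64],[0,0,0],0],[[150,0,-80],[0,0,0],0],[[180,0,-96],[0,0,0],0],[[210,0,-112],[0,0,0],0],[[240,0,-128],[0,0,0],0],[[270,30,-144],[0,0,0],0],[[300,60,-160],[0,0,0],0],[[333,90,-172],[0,0,0],0],[[333,120,-172],[0,0,0],0]]}}

```text
t: 2.1
tool_pos: [0.5483, 0.1533, 0.1365]
tcp_rot: [0.479, 0.522, -0.519, -0.478]
contact_force: [1.0, 0.5, -0.0]
width: -0.0
```

```bash
python3 - <<'E'
from h import *
plan(.060,0,.065)
o=[]
p=monitor.state()['tool_pos']
for n,b in(('top',(170,260,150,260)),('side',(190,300,170,280))):
    im=cams.snapshot(n)[:,:,::-1].copy();u0,u1,v0,v1=b
    print(n,'tip proj',proj(n,p-np.array([0,0,.025])).round(1),'tab proj',proj(n,O+ex*.056+ez*.058).round(1))
    o.append(cv2.resize(im[v0:v1,u0:u1],(396,440),interpolation=cv2.INTER_NEAREST))
cv2.imwrite('pics/a1.png',np.hstack(o))
E
```

```text
now module [ 62.2   2.3 136.5] shift mm [-2.4 46.5  2.4] turn [0.004 0.003 0.002] alts [[0.0, 0.0, 0.0], [0.0, -3.14, -0.01]] F [ 1.   0.5 -0. ] q [ 0.62  0.29 -0.39  0.   -0.89 -2.1 ] w -4.897654263005405e-05 t 2.1
top tip proj [[202.4 191. ]] tab proj [[205.8 196.1]]
side tip proj [[238.1 223.7]] tab proj [[241.2 238.5]]
```

View pics/a1.png

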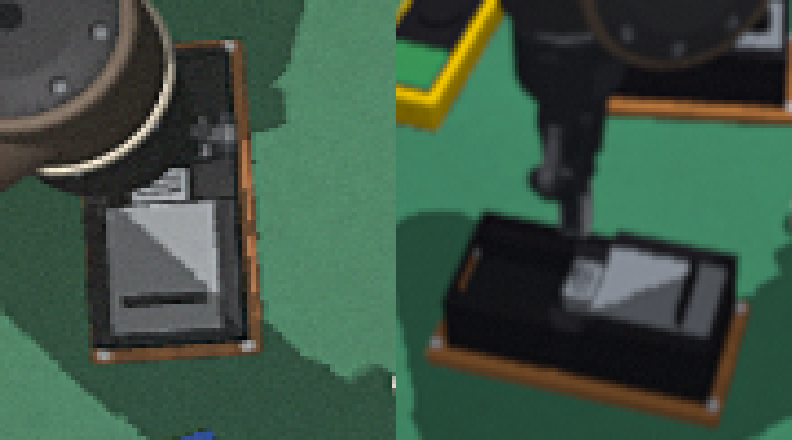

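The side view shows the closed fingertip at about (178,235) in the right panel, directly above the grey tab (185,283). It clears the cover edge, so I'll press down in stages.

Call:
{"fn": "move_arm", "kwargs": {"commands": [[[-2.4,20,2.4],[0.004,0.003,0.002],0],[[-2.4,40,2.4],[0.004,0.003,0.002],0],[[-2.4,46,2.4],[0.004,0.003,0.002],0],[[-2.4,50,2.4],[0.004,0.003,0.002],0],[[-2.4,54,2.4],[0.004,0.003,0.002],0],[[-2.4,57,2.4],[0.004,0.003,0.002],0],[[-2.4,57,2.4],[0.004,0.003,0.002],0]]}}

```text
t: 2.78
tool_pos: [0.5443, 0.1467, 0.0802]
tcp_rot: [-0.48, -0.518, 0.52, 0.48]
contact_force: [0.0, 0.5, -0.6]
width: -0.0002
```

```bash
python3 -c "
from h import *
plan(.060,0,.046)"
```

```text
now module [57.6 -3.9 80.2] shift mm [ 3.9  9.1 -2.4] turn [-0.003 -0.002 -0.001] alts [[-0.0, -0.0, -0.0], [0.0, 3.14, -0.0]] F [ 0.   0.5 -0.6] q [ 0.61  0.36 -0.45 -0.   -0.77 -2.1 ] w -0.00016810477501059184 t 2.7833
```

Call:
{"fn": "move_arm", "kwargs": {"commands": [[[3.9,1,-2.4],[0,0,0],0],[[3.9,2,-2.4],[0,0,0],0],[[3.9,3,-2.4],[0,0,0],0],[[3.9,4,-2.4],[0,0,0],0],[[3.9,5,-2.4],[0,0,0],0]]}}

```text
t: 3.2
tool_pos: [0.5464, 0.1511, 0.0747]
tcp_rot: [-0.48, -0.518, 0.52, 0.48]
contact_force: [1.0, -1.2, 5.5]
width: 0.0001
```

```bash
python3 - <<'E'
from h import *
plan(.060,0,.046)
im=cams.snapshot('side')[:,:,::-1]
cv2.imwrite('pics/a2.png',cv2.resize(im[190:280,190:300],(770,600),interpolation=cv2.INTER_CUBIC))
E
```

```text
now module [60.1  0.3 74.7] shift mm [-0.3  3.7  0.1] turn [-0.002 -0.002 -0.001] alts [[-0.0, -0.0, -0.0], [0.0, 3.14, -0.0]] F [ 1.  -1.2  5.5] q [ 0.61  0.37 -0.45 -0.   -0.76 -2.11] w 0.00011797040190850353 t 3.2
```

View pics/a2.png

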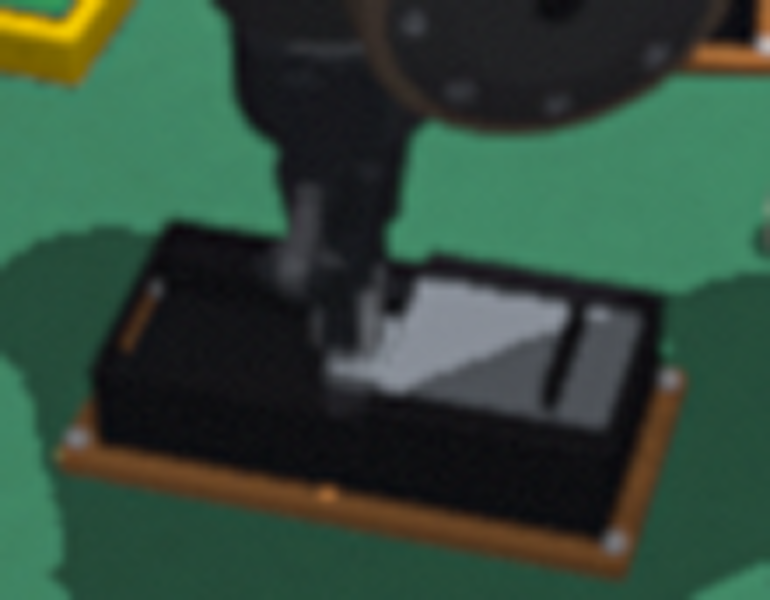

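The finger is on the tab and carries about 5.5 N, the tab's friction. I'll keep pressing until the force rises at the bottom stop.

Call:
{"fn": "move_arm", "kwargs": {"commands": [[[0,1,0],[0,0,0],0],[[0,2,0],[0,0,0],0],[[0,3,0],[0,0,0],0],[[0,4,0],[0,0,0],0],[[0,4,0],[0,0,0],0]]}}

```text
t: 3.67
tool_pos: [0.5464, 0.1511, 0.0709]
tcp_rot: [-0.48, -0.518, 0.52, 0.48]
contact_force: [1.0, -1.2, 8.9]
width: 0.0002
```

Call:
{"fn": "move_arm", "kwargs": {"commands": [[[0,0.5,0],[0,0,0],0],[[0,1,0],[0,0,0],0],[[0,1,0],[0,0,0],0]]}}

```text
t: 3.92
tool_pos: [0.5464, 0.1511, 0.0708]
tcp_rot: [-0.48, -0.518, 0.52, 0.48]
contact_force: [-2.3, -1.2, 17.3]
width: -0.0001
```

The force jumped to 17 N with the tip at z = 45.8 mm, which matches the stop at 46, so the tab is fully down. Next I lift and go behind the bar.

Call:
{"fn": "move_arm", "kwargs": {"commands": [[[0,-20,0],[0,0,0],0],[[0,-45,0],[0,0,0],0],[[0,-50,20],[0,0,0],0],[[0,-50,45],[0,0,0],0],[[0,-50,70],[0,0,0],0],[[0,-50,95],[0,0,0],0],[[0,-50,107],[0,0,0],0],[[0,-50,107],[0,0,0],0],[[0,-50,107],[0,0,0],0]]}}

```text
t: 4.67
tool_pos: [0.439, 0.1427, 0.1197]
tcp_rot: [-0.479, -0.518, 0.521, 0.48]
contact_force: [0.4, 1.3, -0.5]
width: 0.0001
```

```bash
python3 - <<'E'
from h import *
plan(-.047,0,.061)
im=cams.snapshot('side')[:,:,::-1]
cv2.imwrite('pics/a3.png',cv2.resize(im[190:280,190:300],(770,600),interpolation=cv2.INTER_CUBIC))
E
```

```text
now module [-47.6   0.5 119.7] shift mm [-0.5 33.7 -0.8] turn [-0.004 -0.001 -0.002] alts [[-0.0, -0.0, -0.0], [0.0, 3.14, -0.01]] F [ 0.4  1.3 -0.5] q [ 0.74  0.15 -0.63 -0.   -0.8  -2.23] w 0.00011547004708577245 t 4.6667
```

View pics/a3.png

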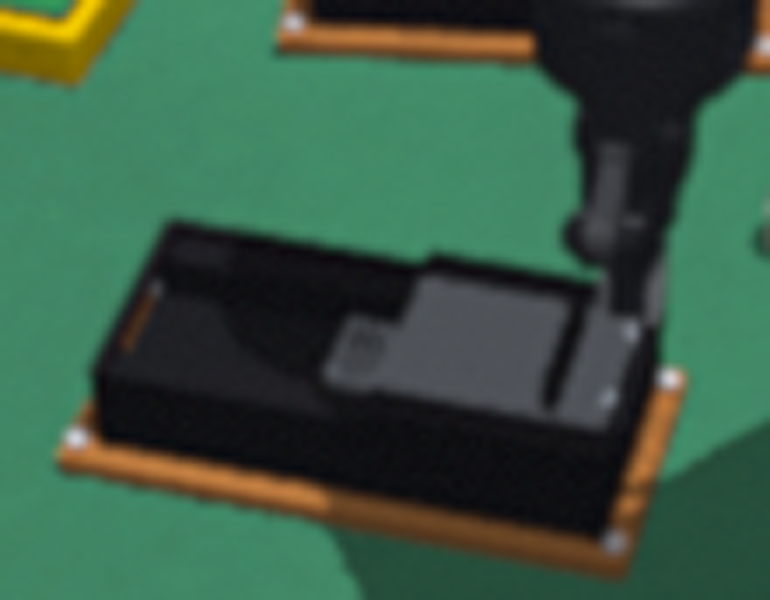

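The tab at (360,350) is now sunk and the cover is still closed, with its far edge at (400,320). The finger hovers behind the bar (565,355), and I'll lower it there.

Call:
{"fn": "move_arm", "kwargs": {"commands": [[[0,12,0],[0,0,0],0],[[0,22,0],[0,0,0],0],[[0,30,0],[0,0,0],0],[[0,34,0],[0,0,0],0],[[0,34,0],[0,0,0],0],[[0,34,-4],[0,0,0],0],[[0,34,-8],[0,0,0],0],[[0,34,-12],[0,0,0],0],[[0,34,-16],[0,0,0],0],[[0,34,-20],[0,0,0],0],[[0,34,-20],[0,0,0],0]]}}

```text
t: 5.63
tool_pos: [0.4601, 0.1443, 0.0859]
tcp_rot: [-0.48, -0.518, 0.52, 0.481]
contact_force: [-0.1, -0.1, 0.2]
width: -0.0004
```

```bash
python3 -c "
from h import *
plan(.060,0,.061)"
```

```text
now module [-26.5   0.4  85.9] shift mm [ -0.2  -0.4 -86.5] turn [-0.003 -0.003 -0.002] alts [[-0.0, -0.0, -0.0], [0.0, 3.14, -0.01]] F [-0.1 -0.1  0.2] q [ 0.71  0.23 -0.62 -0.   -0.72 -2.21] w -0.00037831039955981506 t 5.6333
```

Call:
{"fn": "move_arm", "kwargs": {"commands": [[[0,0,-4],[0,0,0],0],[[0,0,-8],[0,0,0],0],[[0,0,-12],[0,0,0],0],[[0,0,-16],[0,0,0],0],[[0,0,-20],[0,0,0],0],[[0,0,-24],[0,0,0],0],[[0,0,-28],[0,0,0],0],[[0,0,-32],[0,0,0],0],[[0,0,-36],[0,0,0],0],[[0,0,-40],[0,0,0],0],[[0,0,-40],[0,0,0],0]]}}

```text
t: 6.55
tool_pos: [0.4998, 0.1473, 0.0855]
tcp_rot: [-0.48, -0.518, 0.52, 0.481]
contact_force: [-0.4, 1.1, -0.5]
width: 0.0001
```

```bash
python3 - <<'E'
from h import *
plan(.060,0,.061)
im=cams.snapshot('side')[:,:,::-1]
cv2.imwrite('pics/a4.png',cv2.resize(im[190:280,190:300],(770,600),interpolation=cv2.INTER_CUBIC))
E
```

```text
now module [13.4  0.2 85.5] shift mm [ -0.1  -0.7 -46.6] turn [-0.004 -0.002 -0.002] alts [[-0.0, -0.0, -0.0], [0.0, 3.14, -0.01]] F [-0.4  1.1 -0.5] q [ 0.66  0.29 -0.54 -0.   -0.75 -2.16] w 0.00014974364308524178 t 6.55
```

View pics/a4.png

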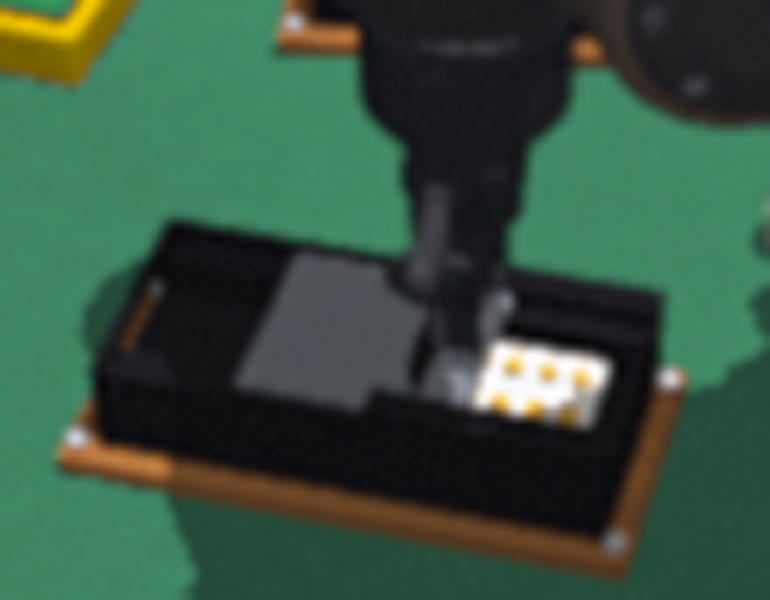

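The cover is sliding flat, with its leading edge at (270,310) and the terminals exposed at (545,380). I'll push it the rest of the way.

Call:
{"fn": "move_arm", "kwargs": {"commands": [[[0,0,-5],[0,0,0],0],[[0,0,-10],[0,0,0],0],[[0,0,-15],[0,0,0],0],[[0,0,-20],[0,0,0],0],[[0,0,-25],[0,0,0],0],[[0,0,-30],[0,0,0],0],[[0,0,-34],[0,0,0],0],[[0,0,-38],[0,0,0],0],[[0,0,-42],[0,0,0],0],[[0,0,-45],[0,0,0],0],[[0,0,-47],[0,0,0],0],[[0,0,-47],[0,0,0],0]]}}

```text
t: 7.6
tool_pos: [0.5462, 0.1508, 0.0852]
tcp_rot: [-0.48, -0.518, 0.52, 0.481]
contact_force: [-0.2, 0.3, -0.2]
width: -0.0001
```

```bash
python3 - <<'E'
from h import *
plan(.060,0,.061)
im=cams.snapshot('side')
print('edges cover=96 -> front/back proj',proj('side',O+ex*.139+ez*.056).round(1),proj('side',O+ex*.053+ez*.056).round(1))
cv2.imwrite('pics/a5.png',cv2.resize(im[190:280,190:300,::-1],(770,600),interpolation=cv2.INTER_CUBIC))
E
```

```text
now module [59.9  0.  85.2] shift mm [-0.  -0.8 -0.1] turn [-0.004 -0.003 -0.002] alts [[-0.0, -0.0, -0.0], [0.0, 3.14, -0.01]] F [-0.2  0.3 -0.2] q [ 0.61  0.35 -0.44 -0.   -0.78 -2.11] w -0.0001064581331527849 t 7.6
edges cover=96 -> front/back proj [[211.5 233.3]] [[242.3 239.3]]
```

View pics/a5.png

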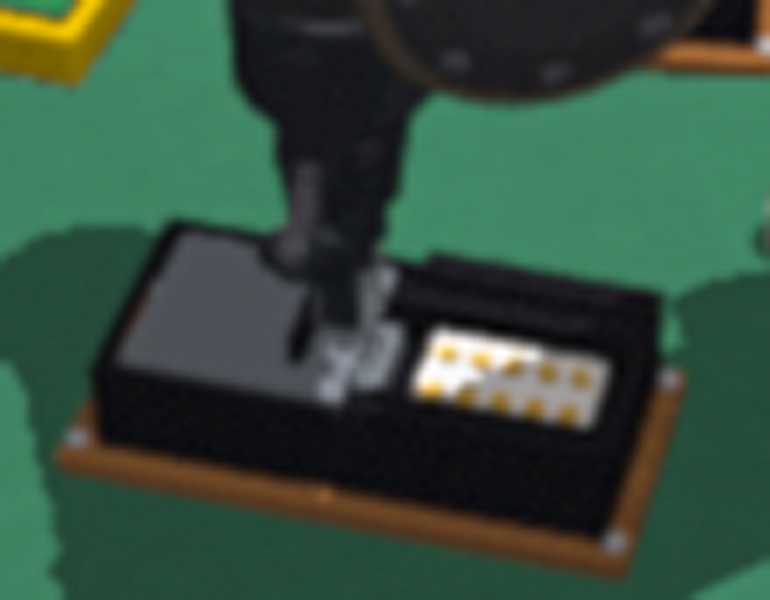

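The front edge sits at (145,295), which is pixel (210.7,234.2). A cover at x = 96 would give (211.5,233.3), so the cover is at about 97 mm, past the 88 mm limit. I'll back off the bar, then rise.

Call:
{"fn": "move_arm", "kwargs": {"commands": [[[0,0,4],[0,0,0],0],[[0,0,8],[0,0,0],0],[[0,0,10],[0,0,0],0],[[0,0,10],[0,0,0],0],[[0,-25,10],[0,0,0],0],[[0,-60,10],[0,0,0],0],[[0,-100,10],[0,0,0],0],[[-30,-140,10],[0,0,0],0],[[-70,-150,10],[0,0,0],0],[[-105,-150,10],[0,0,0],0],[[-140,-150,10],[0,0,0],0],[[-140,-150,10],[0,0,0],0]]}}

```text
t: 8.65
tool_pos: [0.547, 0.0064, 0.2364]
tcp_rot: [-0.481, -0.517, 0.52, 0.481]
contact_force: [0.3, 1.2, -0.3]
width: -0.0001
```

```bash
python3 - <<'E'
from h import *
plan(.060,0,.061)
a=cams.snapshot('side')[:,:,::-1];b=cams.snapshot('top')[:,:,::-1]
g=cv2.cvtColor(a[215:280,190:295].copy(),cv2.COLOR_BGR2HSV)
o=np.hstack([cv2.resize(b[130:280,160:360],(400,300)),cv2.resize(a[190:280,190:300],(400,300),interpolation=cv2.INTER_CUBIC)])
cv2.imwrite('pics/a6.png',o)
E
```

```text
now module [  49.1 -144.   236.4] shift mm [144.4 150.1 -10.6] turn [-0.003 -0.006 -0.002] alts [[-0.0, -0.01, -0.0], [0.0, 3.14, -0.0]] F [ 0.3  1.2 -0.3] q [ 0.37  0.16 -0.3   0.   -1.11 -1.87] w -0.00011104292266362488 t 8.65
```

View pics/a6.png

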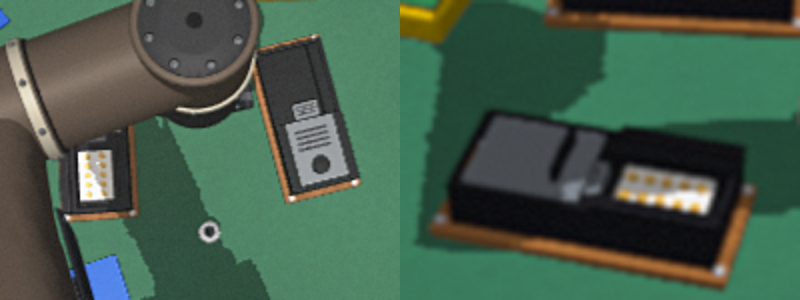

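The cover lies flat on the parking rails (right panel, 520,155) and the terminals are fully exposed. The bottle and the knob module are where they were, and the tool is clear.

```bash
python3 -c "
from station import workorder
print(workorder.finish_job())"
```

```text
the job is handed in; nothing more can be done
None
```

The terminal module is open. I pressed its tab fully down, pushed the cover along the rails by its bar, backed off and raised the arm clear. I handed the job in at about 8.8 s of robot time, and no verdict was given.

- **Tab:** It moved at about 5.5 N, then the force jumped to 17 N with the fingertip at 45.8 mm against the stop at 46 mm. The picture afterwards showed it sunk with the cover still closed.
- **Cover:** The last close look put it at about x = 97 mm, beyond the 88 mm needed and just short of the end stop. It lay flat with the terminals fully exposed.
- **Surroundings:** Apart from the tab press, no reading at the end of a move showed more than about 1.5 N. In the last pictures the knob module and the bottle looked undisturbed and the tool was well clear of the module. The arm hid part of the top view and those crops left out most of the other bench items, so I did not check them again.
- **Offsets along the way:** Before pressing I found the tool about 2 to 4 mm off after a move and corrected it. Pushing the bar gave no force I could tell from noise, so the cover's travel was judged from the pictures.

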